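# Park the locking plunger and run the drive carriage out

### The arm

A 7-joint arm with a two-finger parallel gripper is mounted at the origin on a cart in front of the work surface, level with it; the furniture and walls round the work are solid. World frame = base frame: x ahead of the robot, y to its left, z up, the work surface at z = 0. Lengths are in m, angles in rad, forces in N, time in s.
With the tool pointing down it reaches from about 0.425 to 1.025 m from the base axis. Payload 9.4 kg.
Tool frame: the origin (TCP) lies between the finger pads; the fingertips stand 8 mm ahead of it and the grasp point (between the pads) lies 11 mm behind it (env.tips_ahead is the distance from the TCP to the fingertips, in m); z points along the fingers, y is the line along which they close (so a half turn about z gives the same grasp; the last joint's range is limited). The gripper opens to 85 mm and grips with 20 to 120 N. Pads are 22 mm wide; open, the fingers measure 114 mm over their backs; the gripper's body (76 mm by 85 mm) begins 54 mm behind the grasp point. The pads swing forward as they close: fully open they stand 13 mm farther back than shut.
Start: joints at [1.121, 0.599, -0.003, 1.599, 0.002, 0.943, -0.08], TCP at [0.264, -0.675, 0.239] pointing down, gripper open.
Joint ranges: [-2.57, 2.57], [-0.35, 1.97], [-1.29, 1.29], [0.11, 2.56], [-1.05, 4.19], [0.11, 1.86], [-2.63, 2.63]. Speed limits (rad/s): [2.22, 2.22, 3.01, 3.01, 3.14, 3.14, 3.14].

### API

Orientations are given as a unit quaternion [w, x, y, z].
In Python, from rig import env gives the robot as it stands.
- The arm moves only by the shell command python3 -m handwheel 'ROWS' [FORCE]. ROWS is JSON, a list that holds one entry, the list of rows, each a list of 5 numbers: the finger opening in mm, from 0 to 85.4, then the shift along the world's x, y, z in mm, then the turn about the world's z in rad. In form: [[[jaw, x, y, z, roll], ...]]. A call has 1 to 12 rows; each row shifts and turns the commanded pose from where the row before left it; what a row does not reach is not made up. A row lasts 1/12 s, in which the tool goes at most 41.7 mm and 7.16 degrees, less where a joint would pass 70% of its speed; a pose out of reach is approached as far as the arm can. A call is refused whole if a number of a shift passes 41.7 or a number of a turn 0.125, either way. A call with a gripper value outside its range is refused whole. The fingers move at their own pace and stop on an object; FORCE is the grip in N (left out, the last holds). Time passes only in rows, so rows that do not move let the fingers close. It gives the time, the measured TCP pose, the force, the opening and the grip force at its end, in the units of the state.
- env.read_state(): the state, without advancing time (a new reading comes with each control period).
- env.snapshot(name): name is "scene" or "top" or "wrist"; returns a dict with "img" (384x512x3 uint8, red, green, blue), "fx", "fy", "cx", "cy" (pixels), "dist" ([k1, k2, p1, p2, k3] as OpenCV has them; the pictures are not rectified), "eye" and "attitude" of the camera in the world. Camera axes: x right, y down, z forward; pixel columns grow to the right and rows downward; lengths in m; the calibration is good to about 2 mm. A picture is of the moment at which its call begins. There is no depth.
- env.job_done(): hands the job in; it is judged then, once.
The state is a dict: "time_s": time; "q": joint angles; "dq": joint speeds; "joint_efforts": joint torques, N m; "position": TCP position; "ee_rot": TCP orientation; "wrist_force": force on the tool from outside, world axes, zero at the start; "moment": the same for the moment, N m; "opening": finger opening in m; "gripper_force": force on a finger pad.
Only numpy, scipy, OpenCV 4.12 (cv2) and the standard library are available. Lean on these libraries where they do the work, as an engineer would, in place of code of your own. Each camera call takes 0.05 s, during which the arm holds its last target. There are 200 camera calls.

### The job

The drive carriage on the slide fixture is locked by a spring plunger. Pull the plunger's bar knob straight up, feel for its upper stop, twist it clockwise (seen from above) over the lip until it meets the end of its turn, and let it down into the rest notch so that it stays up by itself when you let go; do not strain it against its stops. Then slide the carriage out by its post, all the way to the far stop, and leave the small things around the fixture where they are.

Things in the scene. Friction and masses are not known exactly. Their poses are not given: they have to be found in the camera images.
- fixture: slide fixture screwed to the desk: aluminium base 124 x 240 x 10 mm with two rails and a dark steel bridge (96 x 36 mm, top 38 mm above the desk) across one end. Origin on the desk under the plunger's axis, z up; the base reaches from y = +42 to -198 mm; the carriage runs out toward the fixture's -y
- sleeve: upright steel bush on the bridge, on the plunger's axis, 30 mm across; origin at its foot, 38 mm above the desk. A slot 8 mm deep in it, along the fixture's x, holds the plunger's cross pin when locked. Round it stands the cam cage (see cage). Short of the cage's lip, a plunger let go falls back on or into the bush
- knob: the plunger: rod, cross pin (40 mm long, 5 mm thick) and black bar grip in one piece. Origin on its axis, at desk height when locked; x along bar and pin (the fixture's x when locked), z up. Turns clockwise, about -z, to the notch. A spring pulls it down with 6 N locked, 10 N at the upper stop; it turns easily. Pressing it over 25 N on bush or cage strains it
- knob_grip (a point): centre of the plunger's bar grip: a black bar 44 mm long (along the knob's x), 14 mm thick (its y) and 24 mm high, centre 112 mm above the desk when locked, with a 12 mm round neck below it; there is nothing beside or under it above 87 mm
- cage (a point): point on the plunger's axis 60 mm above the desk, at mid-height of the steel cam cage round the bush: 44 mm across, top 76 to 87 mm above the desk. It carries a lip, behind it the rest notch (3 mm lower), then an end wall, and a stop ring over all. Its setting differs from start to start and cannot be read
- knob_lift (a joint): how far the plunger is pulled up, m: 0 locked (point 9.5 mm deep in the carriage); 13.5 to 23.5 mm, by the cage's setting, just clears the lip, upper stop 2.5 mm above that; 10.5 to 20.5 mm resting in the notch; 8 mm or less fallen back. The notch lies 33 to 78 degrees clockwise of the slot; the lip's crest is 12 degrees before it, the end wall 2 degrees after
- carriage (a joint): how far the carriage is out, m: 0 locked, 0.060 at the far stop; moves along the fixture's -y with 2 N of friction and stays where it is left
- post (a point): middle of the upper part of the carriage's upright round steel post (18 mm across, top 70 mm above the desk); the point is 58 mm above the desk, 117 mm from the plunger's axis along the fixture's -y when locked, and moves with the carriage. Between post and plunger a flat drive (70 x 100 x 9 mm) is fixed on the carriage
- tip_jar: bystander: small white jar with a black lid, 31 x 31 x 22 mm, origin at the centre of its underside
- loupe: bystander: short black loupe, 35 x 35 x 26 mm, origin at the centre of its underside
- tape: bystander: roll of tape lying flat, 62 x 62 x 20 mm, origin at the centre of its underside

How it is judged:
On the way, in this order (a step that is already met when the one before it is completed fails the run):
1. the plunger stays up in its rest notch by itself, let go of, with the carriage still in (value of joint knob_lift above 0.0095 m and contact force between the fingers and knob below 0.2 N and velocity of joint knob_lift below 0.01 m/s and value of joint carriage below 0.004 m), for 0.3 s.
2. the carriage is out at the far stop (value of joint knob_lift above 0.0095 m and value of joint carriage above 0.056 m), for 0.1 s.
At the end, for the whole second after the job is handed in: the plunger rests retracted in its notch by itself (pulled up more than 9.5 mm, untouched) and the carriage is out within 4 mm of the far stop (all of step 2 and contact force between the fingers and knob below 0.2 N).
It fails at once if the plunger was strained: pressed harder than 25 N against its bush or cage (contact force between knob and sleeve above 25 N).
It fails at once if a bystander (jar, loupe or tape) was moved more than 25 mm (distance of any of tip_jar, loupe, tape from where it was at the start of the episode above 0.025 m).
It also fails if it takes over 69 s, if anything falls off the work surface, if the arm or the gripper's body presses on something with over 40 N, if the wrist force passes 120 N, or if a joint passes its speed limit or range.

## Working session

There is one attempt and no reset: what is moved stays moved. The work goes in short steps, Python scripts to look and compute and a shell command to move; the robot and the scene stay as the last step left them, time stands still between calls to the robot, and variables do not carry over. Pictures are saved under pics/ and viewed, at most 10 in all, crops included, and the job is handed in when it is done.

```bash
mkdir -p pics
cat > h.py <<'E'
import numpy as np,cv2
from scipy.spatial.transform import Rotation as R
from rig import env
def Rm(a):
    a=np.array(a,float)
    return a if a.shape==(3,3) else R.from_quat(a[[1,2,3,0]]).as_matrix()
def snap(n,f):
    s=env.snapshot(n); cv2.imwrite('pics/'+f,s['img'][:,:,::-1]); return s
def K(s): return np.array([[s['fx'],0,s['cx']],[0,s['fy'],s['cy']],[0,0,1.]])
def pix2z(s,uv,z):
    p=cv2.undistortPoints(np.array([[uv]],float),K(s),np.array(s['dist'],float))[0,0]
    d=Rm(s['attitude'])@np.array([p[0],p[1],1]); e=np.array(s['eye']); return e+d*(z-e[2])/d[2]
def proj(s,P):
    M=Rm(s['attitude']).T; rv=cv2.Rodrigues(M)[0]; 
    return cv2.projectPoints(np.array(P,float).reshape(-1,1,3),rv,-M@np.array(s['eye']),K(s),np.array(s['dist'],float))[0][:,0]
E
python3 - <<'E'
from h import *
import pickle
d={}
for n in('scene','top'):
    s=snap(n,n+'0.png'); d[n]=s; print(n,s['eye'],s['attitude'],s['fx'])
pickle.dump(d,open('s0.pkl','wb'))
a=[cv2.imread(f'pics/{n}0.png') for n in d]
st=env.read_state();print(st)
E
```

```text
scene [-0.13599341 -0.69850418  0.55959381] [-0.46487095  0.7924026  -0.34338805  0.19513526] 449.40181025656415
top [ 0.38236027 -0.12007667  0.95465032] [ 0.03975384 -0.70006978  0.71274313 -0.01786528] 365.86870688076675
{'time_s': 0.1, 'q': array([ 1.12130441,  0.60002686, -0.00254995,  1.60004021,  0.00184679,
        0.94292752, -0.07978475]), 'dq': array([ 0.0004663 , -0.00338646,  0.00025623, -0.00167099, -0.00058599,
        0.00063893,  0.00014055]), 'joint_efforts': array([ 6.27151065e-03, -7.77990103e+01,  1.57082476e+00, -2.58624923e+01,
        1.27297299e-02,  5.56779923e-03, -5.88986268e-05]), 'position': array([ 0.26388908, -0.67482673,  0.23851988]), 'ee_rot': array([-6.68176805e-04,  9.82668385e-01,  1.85370857e-01, -2.09781823e-04]), 'wrist_force': array([-0.37380654, -0.64463505,  0.4056447 ]), 'moment': array([ 0.00061613, -0.02130295, -0.04289546]), 'gripper_force': 0.0, 'opening': 0.08505336070767487}
```

View pics/top0.png

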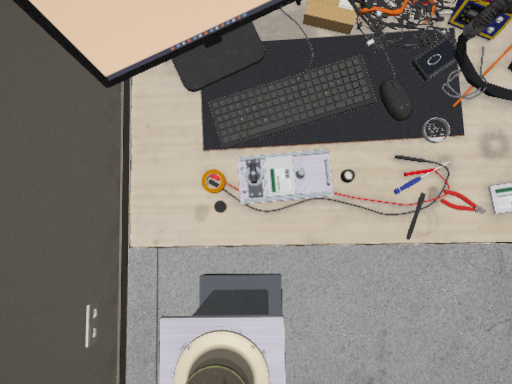

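View pics/scene0.png

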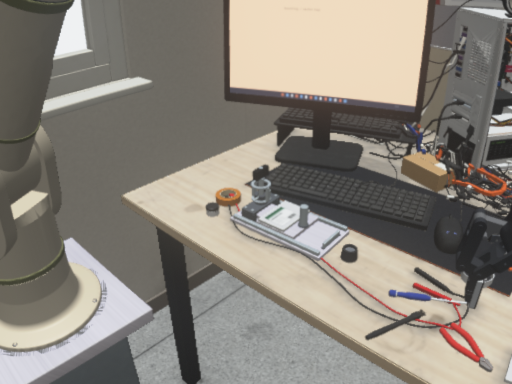

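The fixture is at top px (238–332, 150–202). The plunger is at its left end, near (253,178), and the post near (300,173). The tape is at (213,181), with small black objects at (220,207) and (348,176). I'll enlarge both views.

Run:
```python
import cv2,numpy as np
a=cv2.imread('pics/top0.png')[140:215,200:360]; b=cv2.imread('pics/scene0.png')[150:260,200:360]
a=cv2.resize(a,None,fx=5,fy=5,interpolation=cv2.INTER_CUBIC)
cv2.imwrite('pics/t1.png',a)
cv2.imwrite('pics/s1.png',cv2.resize(b,None,fx=5,fy=5,interpolation=cv2.INTER_CUBIC))
```

```text
(no output)
```

View pics/t1.png

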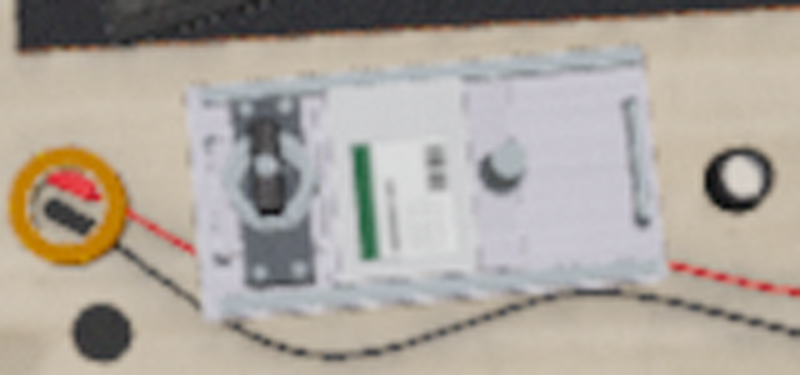

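View pics/s1.png

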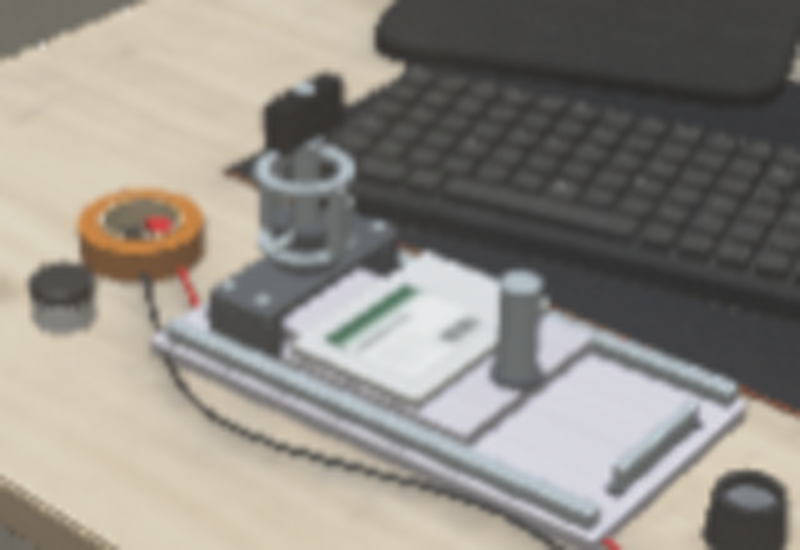

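The enlarged top crop shows the bar's top centre near (266,165), the post top at (508,157) and the base corners at (188,88), (640,47), (668,275) and (208,318). In the scene crop, the bar's top boss is at (304,88) and the post top at (523,282).

```bash
cat > fit.py <<'E'
from h import *
import pickle
from scipy.optimize import least_squares
d=pickle.load(open('s0.pkl','rb'))
T=lambda u,v:(200+u/5,140+v/5); S=lambda u,v:(200+u/5,150+v/5)
obs=[('top',T(188,88),(.062,.042,.010)),('top',T(640,47),(.062,-.198,.010)),('top',T(668,275),(-.062,-.198,.010)),('top',T(208,318),(-.062,.042,.010)),
('top',T(266,165),(0,0,.125)),('top',T(508,157),(0,-.117,.070)),('scene',S(304,88),(0,0,.125)),('scene',S(523,282),(0,-.117,.070)),
('scene',S(152,340),(-.062,.042,.010)),('scene',S(747,402),(.062,-.198,.010))]
def W(p,P): c,s=np.cos(p[2]),np.sin(p[2]); return [p[0]+c*P[0]-s*P[1],p[1]+s*P[0]+c*P[1],P[2]]
f=lambda p:np.concatenate([proj(d[n],W(p,P))[0]-uv for n,uv,P in obs])
p0=list(pix2z(d['top'],T(266,165),.125)[:2])+[0.1]
r=least_squares(f,p0,loss='soft_l1'); print(r.x,np.degrees(r.x[2])); print(f(r.x).reshape(-1,2).round(1))
for n,P in(('grip',(0,0,.112)),('post',(0,-.117,.058))): print(n,np.round(W(r.x,P),4))
for n,uv in(('tape',T(68,205)),('jarL',T(102,332)),('R',T(738,180))): print(n,pix2z(d['top'],uv,.02).round(3))
E
python3 fit.py
```

```text
[ 0.50122291 -0.09267598  0.07468345] 4.279046577657453
[[-0.6 -0.4]
 [ 0.8 -1.1]
 [ 0.4  0.6]
 [-0.4  0.7]
 [ 0.4 -0.2]
 [ 0.7  0.1]
 [-0.1 -0.3]
 [-0.4 -0.3]
 [-0.9 -0.6]
 [ 0.5 -0.4]]
grip [ 0.5012 -0.0927  0.112 ]
post [ 0.51   -0.2093  0.058 ]
tape [0.497 0.014 0.02 ]
jarL [ 0.431 -0.003  0.02 ]
R [ 0.503 -0.329  0.02 ]
```

```bash
python3 -m handwheel '[[[85,9.9,24.2,0,0.118],[85,9.9,24.2,0,0.118],[85,9.9,24.2,0,0.118],[85,9.9,24.2,0,0.118],[85,9.9,24.2,0,0.118],[85,9.9,24.2,0,0.118],[85,9.9,24.2,0,0.118],[85,9.9,24.2,0,0.118],[85,9.9,24.2,0,0.118],[85,9.9,24.2,0,0.118],[85,9.9,24.2,0,0.118],[85,9.9,24.2,0,0.118]]]' 30
python3 -m handwheel '[[[85,9.9,24.2,0,0.118],[85,9.9,24.2,0,0.118],[85,9.9,24.2,0,0.118],[85,9.9,24.2,0,0.118],[85,9.9,24.2,0,0.118],[85,9.9,24.2,0,0.118],[85,9.9,24.2,0,0.118],[85,9.9,24.2,0,0.118],[85,9.9,24.2,0,0.118],[85,9.9,24.2,0,0.118],[85,9.9,24.2,0,0.118],[85,0,0,0,0]]]' 30
cat > st.py <<'E'
from h import *
s=env.read_state(); r=Rm(s['ee_rot']); y=r[:,1]
print('t',round(s['time_s'],2),'p',(s['position']*1000).round(1),'yaw_y',round(np.degrees(np.arctan2(y[1],y[0])),2),'zdir',r[:,2].round(3),'F',s['wrist_force'].round(2),'M',s['moment'].round(3),'open',round(s['opening']*1000,1),'g',round(s['gripper_force'],1),'q',s['q'].round(2))
E
python3 st.py
```

```text
time_s: 1.1
position: [0.3829, -0.3835, 0.2391]
ee_rot: [-0.0, 0.624, 0.782, -0.0]
wrist_force: [0.5, -0.6, 0.4]
opening: 0.085
gripper_force: 0.0
time_s: 2.1
position: [0.4936, -0.1137, 0.2397]
ee_rot: [0.001, 0.021, 1.0, 0.001]
wrist_force: [0.7, 0.9, -0.5]
opening: 0.0851
gripper_force: 0.0
t 2.1 p [ 493.6 -113.7  239.7] yaw_y 87.57 zdir [ 0.002  0.003 -1.   ] F [ 0.71  0.88 -0.54] M [ 0.017 -0.032  0.036] open 85.1 g 0.0 q [ 0.71  0.44 -0.82  2.06  0.44  0.82  1.17]
```

```bash
python3 -m handwheel '[[[85,3.8,10.5,-20,0.058],[85,3.8,10.5,-20,0.059],[85,0,0,-20,0],[85,0,0,-15,0],[85,0,0,0,0],[85,0,0,0,0]]]' 30
python3 st.py
python3 - <<'E'
from h import *
s=snap('wrist','w1.png'); print(s['eye'],s['fx'])
for z,n in((.125,'top'),(.112,'c')): print(n,proj(s,[[.5012,-.0927,z],[.5012+.0219,-.0927+.0016,z],[.5012-.0219,-.0927-.0016,z]]).round(0).tolist())
E
```

```text
time_s: 2.6
position: [0.4989, -0.0976, 0.1638]
ee_rot: [-0.001, -0.031, 1.0, 0.0]
wrist_force: [0.5, -0.8, -0.2]
opening: 0.0851
gripper_force: 0.0
t 2.6 p [498.9 -97.6 163.8] yaw_y 93.55 zdir [-0.002  0.    -1.   ] F [ 0.47 -0.79 -0.17] M [ 0.011 -0.037  0.029] open 85.1 g 0.0 q [ 0.61  0.55 -0.74  2.13  0.59  0.68  1.09]
[ 0.42849118 -0.1025347   0.29969094] 302.4972366781892
top [[267.0, 230.0], [267.0, 261.0], [266.0, 196.0]]
c [[266.0, 222.0], [266.0, 252.0], [266.0, 190.0]]
```

View pics/w1.png

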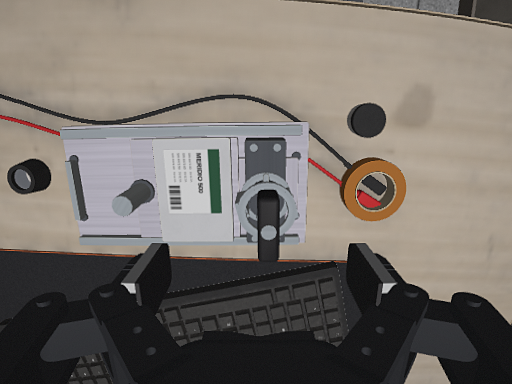

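The wrist view shows the bar's top centre at (269,232) and its ends at v = 190 and 262. That is within 1.5 mm of the estimate. I'll descend and close gently.

```bash
python3 -m handwheel '[[[85,3,5.5,-20,0.012],[85,0,0,-20,0],[85,0,0,-15,0],[85,0,0,-5,0],[85,0,0,0,0],[85,0,0,0,0]]]' 20
python3 st.py
python3 -m handwheel '[[[40,0,0,0,0],[40,0,0,0,0],[40,0,0,0,0],[24,0,0,0,0],[20,0,0,0,0],[17,0,0,0,0],[15,0,0,0,0],[12,0,0,0,0],[10,0,0,0,0],[10,0,0,0,0]]]' 20
python3 st.py
```

```text
time_s: 3.15
position: [0.5028, -0.0922, 0.1052]
ee_rot: [0.0, -0.037, 0.999, -0.0]
wrist_force: [0.6, -0.1, 0.1]
opening: 0.0852
gripper_force: 0.0
t 3.15 p [502.8 -92.2 105.2] yaw_y 94.23 zdir [ 0.001 -0.    -1.   ] F [ 0.6  -0.07  0.09] M [-0.004 -0.039 -0.016] open 85.2 g 0.0 q [ 0.52  0.63 -0.64  2.17  0.72  0.56  0.97]
time_s: 3.98
position: [0.5024, -0.0914, 0.1045]
ee_rot: [0.0, -0.037, 0.999, 0.0]
wrist_force: [-1.4, 4.7, 5.0]
opening: 0.0139
gripper_force: 19.7
t 3.98 p [502.4 -91.4 104.5] yaw_y 94.29 zdir [ 0.     0.001 -1.   ] F [-1.36  4.73  5.03] M [0.969 0.309 0.016] open 13.9 g 19.7 q [ 0.52  0.63 -0.64  2.17  0.72  0.56  0.97]
```

```bash
python3 -m handwheel '[[[10,0,0.7,0.5,0],[10,0,0,0.5,0],[10,0,0,0,0]]]' 40
python3 st.py
python3 -m handwheel '[[[10,0,0.4,1,0],[10,0,0,1,0],[10,0,0,1,0],[10,0,0,0,0]]]' 40
python3 st.py
```

```text
time_s: 4.23
position: [0.5024, -0.0913, 0.1049]
ee_rot: [-0.0, -0.037, 0.999, 0.0]
wrist_force: [1.2, 3.3, -7.2]
opening: 0.0133
gripper_force: 42.3
t 4.23 p [502.4 -91.3 104.9] yaw_y 94.26 zdir [-0.     0.001 -1.   ] F [ 1.21  3.3  -7.15] M [ 0.61  -0.314 -0.02 ] open 13.3 g 42.3 q [ 0.52  0.63 -0.64  2.17  0.72  0.56  0.97]
time_s: 4.57
position: [0.5023, -0.0913, 0.1083]
ee_rot: [-0.0, -0.037, 0.999, -0.0]
wrist_force: [1.5, 1.2, -7.7]
opening: 0.013
gripper_force: 42.3
t 4.57 p [502.3 -91.3 108.3] yaw_y 94.23 zdir [-0. -0. -1.] F [ 1.5   1.25 -7.72] M [ 0.204 -0.406  0.   ] open 13.0 g 42.3 q [ 0.52  0.62 -0.65  2.17  0.71  0.57  0.98]
```

```bash
python3 -m handwheel '[[[10,0,0.2,1.5,0],[10,0,0,1.5,0],[10,0,0,1.5,0],[10,0,0,1.5,0],[10,0,0,1.5,0],[10,0,0,1.5,0],[10,0,0,0,0],[10,0,0,0,0]]]' 40
python3 st.py
python3 -m handwheel '[[[10,0,0,0.5,0],[10,0,0,0.5,0],[10,0,0,0.5,0],[10,0,0,0,0]]]' 40
python3 st.py
```

```text
time_s: 5.23
position: [0.5023, -0.0912, 0.1174]
ee_rot: [0.0, -0.037, 0.999, -0.0]
wrist_force: [2.4, -2.9, -8.6]
opening: 0.0133
gripper_force: 42.1
t 5.23 p [502.3 -91.2 117.4] yaw_y 94.23 zdir [ 0.    -0.001 -1.   ] F [ 2.41 -2.89 -8.58] M [-0.568 -0.583  0.039] open 13.3 g 42.1 q [ 0.53  0.61 -0.67  2.16  0.7   0.59  1.  ]
time_s: 5.57
position: [0.5023, -0.0912, 0.1188]
ee_rot: [-0.0, -0.037, 0.999, -0.0]
wrist_force: [4.1, -4.3, -9.5]
opening: 0.0133
gripper_force: 42.0
t 5.57 p [502.3 -91.2 118.8] yaw_y 94.24 zdir [-0. -0. -1.] F [ 4.13 -4.32 -9.53] M [-0.811 -0.662  0.002] open 13.3 g 42.0 q [ 0.53  0.61 -0.67  2.16  0.69  0.59  1.  ]
```

```bash
for i in 1; do python3 -m handwheel '[[[10,0.3,-0.3,0.5,0],[10,0,0,0.5,0],[10,0,0,0,0]]]' 40 | grep -E "pos|wrist"
python3 -m handwheel '[[[10,0,-0.2,0.5,0],[10,0,0,0.5,0],[10,0,0,0,0]]]' 40 | grep -E "pos|wrist"; done
```

```text
position: [0.5024, -0.0912, 0.1198]
wrist_force: [1.8, -2.7, -8.8]
position: [0.5024, -0.0912, 0.1208]
wrist_force: [1.2, -2.5, -9.2]
```

```bash
cat > ok.py <<'E'
from h import *
s=env.read_state(); f=s['wrist_force']; print((s['position']*1000).round(2),f.round(2),s['moment'].round(2)); raise SystemExit(0 if f[2]>-13 else 1)
E
python3 -m handwheel '[[[10,0,-0.1,0.4,0],[10,0,0,0.4,0],[10,0,0,0,0]]]' 40 >/dev/null; python3 ok.py &&
python3 -m handwheel '[[[10,0,-0.1,0.4,0],[10,0,0,0.4,0],[10,0,0,0,0]]]' 40 >/dev/null; python3 ok.py &&
python3 -m handwheel '[[[10,0,0,0.4,0],[10,0,0,0.4,0],[10,0,0,0,0]]]' 40 >/dev/null; python3 ok.py &&
python3 -m handwheel '[[[10,0,0,0.4,0],[10,0,0,0.4,0],[10,0,0,0,0]]]' 40 >/dev/null; python3 ok.py &&
python3 -m handwheel '[[[10,0,0,0.4,0],[10,0,0,0.4,0],[10,0,0,0,0]]]' 40 >/dev/null; python3 ok.py
```

```text
[502.41 -91.2  121.57] [-0.14 -2.07 -9.44] [-0.22 -0.06 -0.01]
[502.39 -91.28 122.35] [-0.53  0.68 -9.51] [-0.    0.09  0.  ]
[502.43 -91.28 123.19] [ -1.26   0.58 -10.08] [ 0.16  0.18 -0.05]
[502.44 -91.33 123.99] [-1.2   0.8  -9.97] [0.37 0.4  0.01]
[502.47 -91.34 124.79] [ -2.05   2.16 -10.01] [0.47 0.48 0.02]
```

```bash
python3 -m handwheel '[[[10,-0.1,0.1,0.4,0],[10,0,0,0.4,0],[10,0,0,0,0]]]' 40 >/dev/null; python3 ok.py &&
python3 -m handwheel '[[[10,-0.1,0.1,0.4,0],[10,0,0,0.4,0],[10,0,0,0,0]]]' 40 >/dev/null; python3 ok.py &&
python3 -m handwheel '[[[10,0,0,0.4,0],[10,0,0,0.4,0],[10,0,0,0,0]]]' 40 >/dev/null; python3 ok.py &&
python3 -m handwheel '[[[10,0,0,0.4,0],[10,0,0,0.4,0],[10,0,0,0,0]]]' 40 >/dev/null; python3 ok.py &&
python3 -m handwheel '[[[10,0,0,0.4,0],[10,0,0,0.4,0],[10,0,0,0,0]]]' 40 >/dev/null; python3 ok.py
```

```text
[502.44 -91.33 125.62] [ -3.01   2.42 -10.06] [0.48 0.46 0.04]
[502.41 -91.32 126.42] [-1.92  1.12 -9.89] [0.38 0.47 0.02]
[502.45 -91.31 127.24] [ -2.42   1.66 -10.84] [0.41 0.48 0.06]
[502.42 -91.34 128.04] [ -2.34   2.6  -11.25] [0.44 0.44 0.  ]
[502.4  -91.29 128.82] [ -1.86   2.29 -10.61] [0.45 0.48 0.03]
```

```bash
python3 -m handwheel '[[[10,-0.1,0.1,0.4,0],[10,0,0,0.4,0],[10,0,0,0,0]]]' 40 >/dev/null; python3 ok.py &&
python3 -m handwheel '[[[10,0,0.1,0.4,0],[10,0,0,0.4,0],[10,0,0,0,0]]]' 40 >/dev/null; python3 ok.py &&
python3 -m handwheel '[[[10,0,0,0.3,0],[10,0,0,0.3,0],[10,0,0,0,0]]]' 40 >/dev/null; python3 ok.py
```

```text
[502.43 -91.28 129.49] [ -0.62   2.15 -13.78] [ 0.27  0.17 -0.02]
[502.43 -91.28 129.49] [ -0.62   2.15 -13.78] [ 0.27  0.17 -0.02]
[502.43 -91.28 129.49] [ -0.62   2.15 -13.78] [ 0.27  0.17 -0.02]
```

```bash
python3 -m handwheel '[[[10,0,0,0.2,0],[10,0,0,0,0]]]' 40 >/dev/null; python3 ok.py; python3 -m handwheel '[[[10,0,0,0,0],[10,0,0,0,0]]]' 40 >/dev/null; python3 ok.py
```

```text
[502.38 -91.3  129.59] [  0.14   1.02 -17.28] [ 0.23 -0.   -0.06]
[502.39 -91.3  129.62] [  0.04   0.32 -17.61] [ 0.24 -0.18  0.08]
```

```bash
cat > okr.py <<'E'
from h import *
s=env.read_state(); f=s['wrist_force'];m=s['moment']; y=Rm(s['ee_rot'])[:,1]
print((s['position']*1000).round(2),'yaw',np.degrees(np.arctan2(y[1],y[0])).round(2),f.round(2),m.round(2)); raise SystemExit(0 if f[2]>-15 and abs(m[2])<.15 and np.hypot(*f[:2])<8 else 1)
E
python3 -m handwheel '[[[10,0,0,-0.5,0],[10,0,0,-0.6,0],[10,0,0,0,0]]]' 40 >/dev/null; python3 okr.py &&
python3 -m handwheel '[[[10,0,0,0,-0.05],[10,0,0,0,-0.05],[10,0,0,0,0]]]' 40 >/dev/null; python3 okr.py &&
python3 -m handwheel '[[[10,0,0,0,-0.05],[10,0,0,0,-0.05],[10,0,0,0,0]]]' 40 >/dev/null; python3 okr.py
```

```text
[502.4  -91.28 128.84] yaw 94.25 [ -1.17   0.32 -12.07] [0.16 0.21 0.02]
[502.42 -91.23 128.91] yaw 88.4 [ -1.47   0.38 -11.81] [ 0.2   0.26 -0.05]
[502.4  -91.18 128.91] yaw 82.77 [ -1.24   0.32 -10.49] [ 0.18  0.27 -0.02]
```

```bash
python3 -m handwheel '[[[10,0,0,-0.4,-0.05],[10,0,0,0,-0.05],[10,0,0,0,-0.05],[10,0,0,0,0]]]' 40 >/dev/null; python3 okr.py &&
python3 -m handwheel '[[[10,0,0,0,-0.04],[10,0,0,0,-0.04],[10,0,0,0,0]]]' 40 >/dev/null; python3 okr.py && 
python3 -m handwheel '[[[10,0,0,0,-0.04],[10,0,0,0,-0.04],[10,0,0,0,0]]]' 40 >/dev/null; python3 okr.py &&
python3 -m handwheel '[[[10,0,0,0,-0.04],[10,0,0,0,0]]]' 40 >/dev/null; python3 okr.py &&
python3 -m handwheel '[[[10,0,0,0,-0.04],[10,0,0,0,0]]]' 40 >/dev/null; python3 okr.py &&
python3 -m handwheel '[[[10,0,0,0,-0.04],[10,0,0,0,0]]]' 40 >/dev/null; python3 okr.py &&
python3 -m handwheel '[[[10,0,0,0,-0.04],[10,0,0,0,0]]]' 40 >/dev/null; python3 okr.py
```

```text
[502.45 -91.13 128.43] yaw 74.23 [ -0.83  -0.55 -10.93] [ 0.2   0.22 -0.06]
[502.47 -91.07 128.37] yaw 69.72 [  0.13   0.97 -10.86] [0.22 0.15 0.02]
[502.46 -91.05 128.37] yaw 65.15 [ -0.35  -0.23 -10.64] [ 0.22  0.19 -0.02]
[502.47 -91.04 128.34] yaw 62.87 [ -0.23   0.95 -10.77] [ 0.34  0.15 -0.04]
[502.47 -91.02 128.32] yaw 60.56 [ -0.6    2.22 -11.05] [ 0.34  0.15 -0.03]
[502.49 -91.04 128.32] yaw 58.27 [ -0.18   2.19 -11.59] [ 0.43  0.12 -0.02]
[502.46 -91.   128.3 ] yaw 55.97 [ -1.24   1.61 -11.3 ] [ 0.47  0.08 -0.04]
```

Turned 38° so far, with no wall yet. I'll continue.

```bash
python3 -m handwheel '[[[10,0,0.2,0,-0.04],[10,0,0,0,0]]]' 40 >/dev/null; python3 okr.py &&
python3 -m handwheel '[[[10,0,0,0,-0.04],[10,0,0,0,0]]]' 40 >/dev/null; python3 okr.py &&
python3 -m handwheel '[[[10,0,0,0,-0.04],[10,0,0,0,0]]]' 40 >/dev/null; python3 okr.py &&
python3 -m handwheel '[[[10,0,0,0,-0.04],[10,0,0,0,0]]]' 40 >/dev/null; python3 okr.py &&
python3 -m handwheel '[[[10,0,0,0,-0.04],[10,0,0,0,0]]]' 40 >/dev/null; python3 okr.py &&
python3 -m handwheel '[[[10,0,0,0,-0.04],[10,0,0,0,0]]]' 40 >/dev/null; python3 okr.py &&
python3 -m handwheel '[[[10,0,0,0,-0.04],[10,0,0,0,0]]]' 40 >/dev/null; python3 okr.py &&
python3 -m handwheel '[[[10,0,0,0,-0.04],[10,0,0,0,0]]]' 40 >/dev/null; python3 okr.py &&
python3 -m handwheel '[[[10,0,0,0,-0.04],[10,0,0,0,0]]]' 40 >/dev/null; python3 okr.py
```

```text
[502.53 -90.95 128.33] yaw 53.67 [ -0.67   1.35 -11.83] [ 0.33  0.05 -0.  ]
[502.53 -90.95 128.31] yaw 51.37 [-0.17  1.28 -9.81] [ 0.36 -0.01 -0.  ]
[502.5  -90.95 128.31] yaw 49.07 [ -0.49   0.31 -11.64] [ 0.34 -0.02 -0.02]
[502.52 -90.96 128.32] yaw 46.78 [ -0.22   1.67 -11.11] [ 0.39 -0.01 -0.06]
[502.55 -90.92 128.33] yaw 44.5 [  0.09   1.83 -11.2 ] [ 0.29 -0.07  0.01]
[502.56 -90.89 128.33] yaw 42.2 [  1.16   2.49 -10.46] [ 0.41 -0.11 -0.01]
[502.54 -90.87 128.32] yaw 39.91 [  0.44   1.74 -11.74] [ 0.41 -0.14  0.  ]
[502.59 -90.91 128.35] yaw 37.61 [  0.93   1.91 -11.26] [ 0.41 -0.21  0.03]
[502.6  -90.89 128.34] yaw 35.33 [  1.28   2.45 -10.86] [ 0.45 -0.17 -0.03]
```

59° turned.

```bash
python3 -m handwheel '[[[10,0,0.2,0,-0.04],[10,0,0,0,0]]]' 40 >/dev/null; python3 okr.py &&
python3 -m handwheel '[[[10,0,0,0,-0.04],[10,0,0,0,0]]]' 40 >/dev/null; python3 okr.py &&
python3 -m handwheel '[[[10,0,0,0,-0.04],[10,0,0,0,0]]]' 40 >/dev/null; python3 okr.py &&
python3 -m handwheel '[[[10,0,0,0,-0.04],[10,0,0,0,0]]]' 40 >/dev/null; python3 okr.py &&
python3 -m handwheel '[[[10,0,0,0,-0.04],[10,0,0,0,0]]]' 40 >/dev/null; python3 okr.py &&
python3 -m handwheel '[[[10,0,0,0,-0.04],[10,0,0,0,0]]]' 40 >/dev/null; python3 okr.py &&
python3 -m handwheel '[[[10,0,0,0,-0.04],[10,0,0,0,0]]]' 40 >/dev/null; python3 okr.py &&
python3 -m handwheel '[[[10,0,0,0,-0.04],[10,0,0,0,0]]]' 40 >/dev/null; python3 okr.py &&
python3 -m handwheel '[[[10,0,0,0,-0.04],[10,0,0,0,0]]]' 40 >/dev/null; python3 okr.py; python3 st.py
```

```text
[502.59 -90.83 128.33] yaw 33.03 [  0.44   0.74 -10.19] [ 0.29 -0.25 -0.02]
[502.59 -90.84 128.34] yaw 30.74 [  1.4    0.58 -10.96] [ 0.34 -0.28 -0.01]
[502.62 -90.81 128.34] yaw 28.44 [  2.6    1.04 -10.73] [ 0.2  -0.4  -0.04]
[502.64 -90.82 128.34] yaw 26.15 [  2.58   0.97 -11.49] [ 0.23 -0.42 -0.  ]
[502.65 -90.8  128.36] yaw 23.86 [  1.81   1.08 -11.02] [ 0.28 -0.46  0.05]
[502.64 -90.8  128.34] yaw 21.57 [  2.67   1.11 -11.94] [ 0.24 -0.55  0.02]
[502.68 -90.78 128.37] yaw 19.28 [  1.65   1.12 -11.46] [ 0.27 -0.6  -0.04]
[502.72 -90.78 128.37] yaw 16.99 [  3.83   1.92 -10.89] [ 0.2  -0.66 -0.03]
[502.73 -90.77 128.34] yaw 14.71 [  2.98   1.34 -10.99] [ 0.2  -0.74  0.1 ]
t 14.4 p [502.7 -90.8 128.3] yaw_y 14.71 zdir [ 0.001 -0.    -1.   ] F [  2.98   1.34 -10.99] M [ 0.203 -0.74   0.103] open 13.2 g 41.8 q [ 0.28  0.53 -0.3   2.17  0.32  0.48 -0.01]
```

```bash
python3 -m handwheel '[[[10,0.3,0,0,0],[10,0,0,0,0]]]' 40 >/dev/null; python3 okr.py &&
python3 -m handwheel '[[[10,0,0,0,-0.02],[10,0,0,0,0]]]' 40 >/dev/null; python3 okr.py &&
python3 -m handwheel '[[[10,0,0,0,-0.02],[10,0,0,0,0]]]' 40 >/dev/null; python3 okr.py
```

```text
[502.73 -90.79 128.31] yaw 14.76 [  3.08   0.76 -11.78] [ 0.22 -0.6   0.07]
[502.84 -90.75 128.34] yaw 13.45 [  4.2    1.71 -10.64] [ 0.29 -0.75  0.24]
[502.84 -90.75 128.34] yaw 13.45 [  4.2    1.71 -10.64] [ 0.29 -0.75  0.24]
```

```bash
python3 -m handwheel '[[[10,0.3,0,0,0.045],[10,0,0,0,0],[10,0,0,0,0]]]' 40 >/dev/null; python3 okr.py
python3 -m handwheel '[[[10,0,0,-0.8,0],[10,0,0,-0.8,0],[10,0,0,-0.8,0],[10,0,0,0,0]]]' 40 >/dev/null; python3 okr.py
python3 -m handwheel '[[[10,0,0,-0.7,0],[10,0,0,-0.5,0],[10,0,0,0,0]]]' 40 >/dev/null; python3 okr.py
```

```text
[502.72 -90.8  128.2 ] yaw 15.99 [  2.5    1.82 -10.52] [ 0.31 -0.55 -0.04]
[502.73 -90.78 125.67] yaw 16.03 [  2.13   1.38 -11.72] [ 0.3  -0.4   0.04]
[502.73 -90.79 124.5 ] yaw 16.04 [  0.32   1.36 -10.21] [ 0.33 -0.28 -0.04]
```

```bash
python3 -m handwheel '[[[10,0,0,-0.4,0],[10,0,0,0,0]]]' 40 >/dev/null; python3 okr.py
python3 -m handwheel '[[[10,0,0,-0.3,0],[10,0,0,0,0]]]' 40 >/dev/null; python3 okr.py
```

```text
[502.71 -90.79 124.17] yaw 16.05 [  0.74   2.11 -11.01] [ 0.4  -0.21 -0.07]
[502.73 -90.79 123.89] yaw 16.05 [ 0.25  1.66 -9.91] [ 0.31 -0.15  0.01]
```

```bash
cat > okz.py <<'E'
from h import *
s=env.read_state(); f=s['wrist_force']; print((s['position']*1000).round(2),f.round(2),s['moment'].round(2)); raise SystemExit(0 if f[2]<-7.5 else 1)
E
python3 -m handwheel '[[[10,0,0,-0.3,0],[10,0,0,0,0]]]' 40 >/dev/null; python3 okz.py &&
python3 -m handwheel '[[[10,0,0,-0.3,0],[10,0,0,0,0]]]' 40 >/dev/null; python3 okz.py &&
python3 -m handwheel '[[[10,0,0,-0.3,0],[10,0,0,0,0]]]' 40 >/dev/null; python3 okz.py &&
python3 -m handwheel '[[[10,0,0,-0.3,0],[10,0,0,0,0]]]' 40 >/dev/null; python3 okz.py
```

```text
[502.76 -90.81 123.6 ] [ -0.47   1.95 -10.33] [ 0.38 -0.01 -0.08]
[502.78 -90.79 123.38] [ 0.05  1.68 -7.68] [0.43 0.08 0.02]
[502.79 -90.8  123.22] [-1.14  2.49 -4.06] [ 0.41  0.29 -0.03]
[502.79 -90.8  123.22] [-1.14  2.49 -4.06] [ 0.41  0.29 -0.03]
```

```bash
python3 -m handwheel '[[[10,0,0,-0.3,0],[10,0,0,0,0]]]' 20 >/dev/null; python3 okz.py
python3 -m handwheel '[[[16,0,0,0,0],[20,0,0,0,0],[26,0,0,0,0],[34,0,0,0,0],[34,0,0,0,0],[34,0,0,0,0],[34,0,0,0,0],[34,0,0,0,0]]]' 20; python3 st.py
python3 - <<'E'
from h import *
snap('scene','s2.png'); a=cv2.imread('pics/s2.png')[120:260,180:360]; cv2.imwrite('pics/s2c.png',cv2.resize(a,None,fx=4,fy=4,interpolation=cv2.INTER_CUBIC))
E
```

```text
[502.78 -90.79 123.02] [-3.46  1.29 -1.37] [ 0.51  0.59 -0.04]
time_s: 17.23
position: [0.503, -0.0908, 0.1228]
ee_rot: [0.0, 0.602, 0.799, 0.0]
wrist_force: [-0.7, 0.5, -0.4]
opening: 0.0339
gripper_force: 0.0
t 17.23 p [503.  -90.8 122.8] yaw_y 16.04 zdir [ 0. -0. -1.] F [-0.67  0.55 -0.4 ] M [-0.04  -0.035 -0.003] open 33.9 g 0.0 q [ 0.28  0.54 -0.3   2.17  0.34  0.47 -0.  ]
```

View pics/s2c.png

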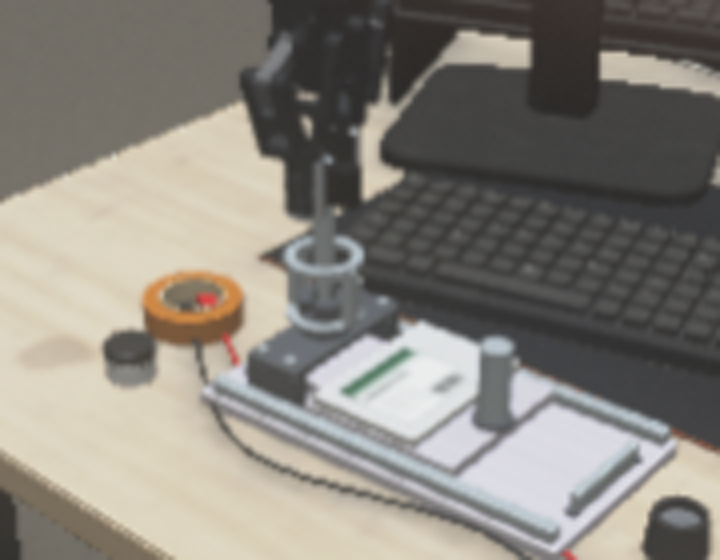

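The bar is up and turned edge-on in the open fingers, near crop px (322,165). The carriage is still in and the bystanders haven't moved. I'll retreat up and go to the post.

```bash
python3 -m handwheel '[[[60,0,0,10,0],[60,0,0,25,0],[60,0,0,25,0],[60,2,-30,0,-0.05],[60,2,-30,0,-0.05],[60,2,-30,0,-0.05],[60,2,-27,0,-0.055],[60,0,0,0,0],[60,0,0,0,0]]]' 20 >/dev/null; python3 st.py
python3 - <<'E'
from h import *
s=snap('wrist','w3.png')
print(proj(s,[[.511,-.208,.070],[.5025,-.091,.141]]).round(0).tolist())
E
```

```text
t 18.03 p [ 510.7 -209.3  183.3] yaw_y 4.14 zdir [ 0. -0. -1.] F [-0.17  0.31  0.48] M [ 0.044 -0.027 -0.063] open 59.9 g 0.0 q [ 0.5   0.48 -0.3   2.04  0.23  0.65  0.12]
[[259.0, 191.0], [260.0, 15.0]]
```

View pics/w3.png

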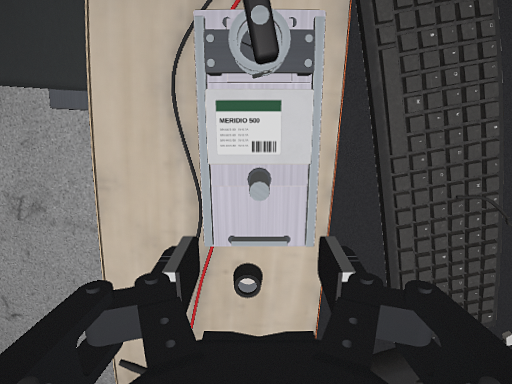

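The knob stays up and turned: its boss is at (260,14) against a prediction of (260,15). The post top is at (259,191), exactly as predicted. I'll descend, grip and pull.

```bash
python3 -m handwheel '[[[60,0.3,1.3,-30,0],[60,0,0,-30,0],[60,0,0,-30,0],[60,0,0,-26,0],[60,0,0,-20,0],[60,0,0,0,0],[60,0,0,0,0]]]' 30 >/dev/null; python3 st.py
python3 -m handwheel '[[[30,0,0,0,0],[14,0,0,0,0],[12,0,0,0,0],[12,0,0,0,0],[12,0,0,0,0],[12,0,0,0,0]]]' 30 >/dev/null; python3 st.py
python3 -m handwheel '[[[12,0.3,-4,0,0],[12,0.3,-4,0,0],[12,0.3,-4,0,0],[12,0,0,0,0]]]' 30 >/dev/null; python3 st.py
```

```text
t 18.67 p [ 511.1 -204.8   46.5] yaw_y 4.44 zdir [-0.002  0.001 -1.   ] F [-0.45 -0.41 -0.65] M [-0.015  0.011  0.014] open 59.8 g 0.0 q [ 0.41  0.69 -0.19  2.13  0.34  0.36  0.01]
t 19.17 p [ 511.2 -206.8   48.2] yaw_y 4.27 zdir [ 0.001 -0.001 -1.   ] F [-2.47  0.78  9.84] M [ 0.096  0.584 -0.003] open 17.1 g 29.0 q [ 0.41  0.69 -0.19  2.13  0.34  0.35  0.01]
t 19.5 p [ 512.1 -219.5   48.2] yaw_y 4.25 zdir [ 0.001 -0.001 -1.   ] F [-2.09 -1.93  8.71] M [-0.328  0.585  0.023] open 16.8 g 29.1 q [ 0.43  0.69 -0.19  2.11  0.35  0.37  0.03]
```

```bash
python3 -m handwheel '[[[12,0.3,-4,0.3,0],[12,0.3,-4,0.2,0],[12,0.3,-4,0,0],[12,0.3,-4,0,0],[12,0.3,-4,0,0],[12,0.3,-4,0,0],[12,0.3,-4,0,0],[12,0.3,-4,0,0],[12,0.3,-4,0,0],[12,0.3,-4,0,0],[12,0.2,-3,0,0],[12,0,0,0,0]]]' 30 >/dev/null; python3 st.py
python3 -m handwheel '[[[12,0.1,-1,0,0],[12,0.1,-1,0,0],[12,0,0,0,0]]]' 30 >/dev/null; python3 st.py
```

```text
t 20.5 p [ 515.2 -262.8   48.2] yaw_y 4.23 zdir [ 0.001 -0.001 -1.   ] F [-3.67 -1.6   9.77] M [-0.213  0.628  0.04 ] open 17.0 g 29.7 q [ 0.52  0.7  -0.21  2.06  0.35  0.41  0.1 ]
t 20.75 p [ 515.3 -264.2   48.2] yaw_y 4.26 zdir [ 0.    -0.001 -1.   ] F [-2.57  0.68  8.66] M [ 0.149  0.597 -0.007] open 17.2 g 29.8 q [ 0.52  0.7  -0.21  2.06  0.35  0.41  0.1 ]
```

Now I'll feel for the far stop in small steps.

```bash
cat > oky.py <<'E'
from h import *
s=env.read_state(); f=s['wrist_force']; print((s['position']*1000).round(2),f.round(2)); raise SystemExit(0 if f[1]<9 else 1)
E
python3 -m handwheel '[[[12,0,-0.7,0,0],[12,0,-0.7,0,0],[12,0,0,0,0]]]' 30 >/dev/null; python3 oky.py &&
python3 -m handwheel '[[[12,0.1,-0.7,0,0],[12,0,-0.7,0,0],[12,0,0,0,0]]]' 30 >/dev/null; python3 oky.py &&
python3 -m handwheel '[[[12,0,-0.7,0,0],[12,0,-0.7,0,0],[12,0,0,0,0]]]' 30 >/dev/null; python3 oky.py &&
python3 -m handwheel '[[[12,0.1,-0.7,0,0],[12,0,-0.7,0,0],[12,0,0,0,0]]]' 30 >/dev/null; python3 oky.py &&
python3 -m handwheel '[[[12,0,-0.7,0,0],[12,0,-0.7,0,0],[12,0,0,0,0]]]' 30 >/dev/null; python3 oky.py
```

```text
[ 515.43 -265.43   48.18] [-2.45  0.49  9.19]
[ 515.5  -266.65   48.18] [-3.27  1.89  9.53]
[ 515.51 -266.71   48.14] [-2.74  6.16 10.04]
[ 515.51 -266.77   48.12] [-3.71 10.25 12.44]
[ 515.51 -266.77   48.12] [-3.71 10.25 12.44]
```

```bash
python3 -m handwheel '[[[12,0,1,0,0],[12,0,0,0,0],[24,0,0,0,0],[40,0,0,0,0],[60,0,0,0,0],[60,0,0,0,0],[60,0,0,25,0],[60,0,0,30,0],[60,0,0,30,0],[60,0,0,30,0],[60,0,0,0,0],[60,0,0,0,0]]]' 30 >/dev/null; python3 st.py
python3 - <<'E'
from h import *
snap('scene','s4.png'); a=cv2.imread('pics/s4.png')[120:280,180:380]; cv2.imwrite('pics/s4c.png',cv2.resize(a,None,fx=3.5,fy=3.5,interpolation=cv2.INTER_CUBIC))
E
```

```text
t 22.75 p [ 516.6 -268.9  163.9] yaw_y 4.26 zdir [ 0.003 -0.002 -1.   ] F [-0.04 -0.34 -0.54] M [0.003 0.034 0.001] open 60.0 g 0.0 q [ 0.6   0.54 -0.31  1.99  0.27  0.65  0.19]
```

View pics/s4c.png

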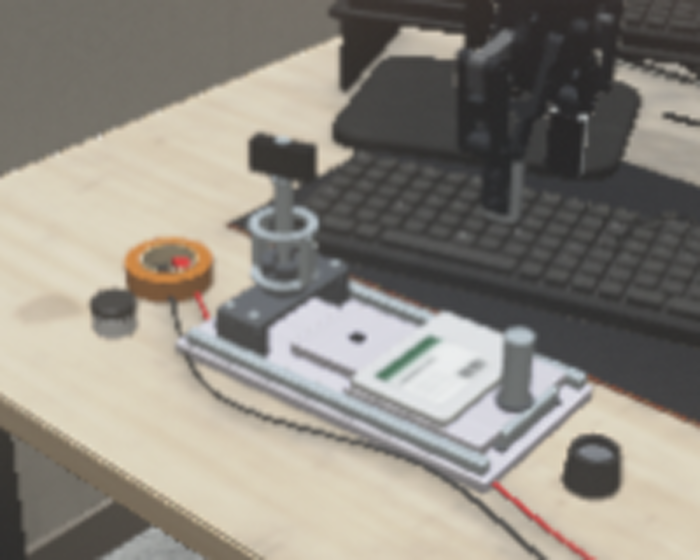

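The knob bar is up and turned at (283,158). The carriage is against the far stop, with the post at (517,365), and the bystanders are where they were.

```bash
python3 -c "
from rig import env
print(env.job_done())"
```

```text
the job is handed in; nothing more can be done
None
```

The plunger is resting up in its notch by itself, the carriage is out at the far stop, the bystanders look undisturbed, and the job was handed in at about 23 s; the hand-in gave no verdict.

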